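# Set the speed box by its edge thumbwheel and lock it

### The arm

A 7-joint arm with a two-finger parallel gripper is mounted at the origin on a cart in front of the work surface, level with it; the furniture and walls round the work are solid. World frame = base frame: x ahead of the robot, y to its left, z up, the work surface at z = 0. Lengths are in m, angles in rad, forces in N, time in s.
With the tool pointing down it reaches from about 0.425 to 0.825 m from the base axis. Payload 3.6 kg.
Tool frame: the origin (TCP) lies between the finger pads; the fingertips stand 25 mm ahead of it and the grasp point (between the pads) lies 6 mm ahead of it; z points along the fingers, y is the line along which they close (so a half turn about z gives the same grasp; the last joint's range is limited). The gripper opens to 93 mm and grips with 3 to 60 N. Pads are 15 mm wide; open, the fingers measure 128 mm over their backs; the gripper's body (75 mm by 188 mm) begins 65 mm behind the grasp point.
Start: joints at [1.288, 0.615, -0.013, 1.423, 0.008, 1.103, -0.04], TCP at [0.165, -0.629, 0.244] pointing down, gripper open.
Joint ranges: [-3.12, 3.12], [-0.3, 2.06], [-1.34, 1.32], [0.26, 2.42], [-1.36, 4.5], [0.01, 1.98], [-2.84, 2.84]. Speed limits (rad/s): [2.79, 2.79, 3.14, 3.14, 3.14, 3.14, 3.14].

### API

Orientations are given as a unit quaternion [x, y, z, w].
In Python, from station import move_pose, move_l, move_joints, move_gripper, wait, inverse_kinematics, sense, capture, get_calibration, PlanningError, sign_off, boxes_of, pinpoint gives the robot as it stands. Calls block until the motion is done:
- move_pose(position, orientation): joint-space move of the TCP to a pose.
- move_l(position, orientation=None, velocity=0.15, max_force=None): straight line of the TCP; orientation=None keeps the orientation; velocity is the mean speed in m/s. With max_force (N) it stops when the force on the tool has changed by that much, and returns True; else False.
- move_joints(angles): joint-space move.
- move_gripper(opening, grasp_force=None): opening from 0.0 (shut) to 1.0 (fully open); grasp_force is the grip in N (None keeps the last); returns when the fingers have stopped.
- wait(seconds).
- inverse_kinematics(position, orientation): joint angles nearest the present ones, or None.
- sense(): the state.
- capture(name): name is "scene" or "top" or "wrist"; returns the picture (420x560x3 uint8, blue, green, red); there is no depth.
- get_calibration(name): a dict with "mtx" (3x3 intrinsics, pixels), "R" (3x3) and "t" (3): a world point X has camera coordinates R X + t; the wrist camera has in their place "T_tool_cam" (4x4, takes a point from camera to tool coordinates, whose origin is the TCP and whose axes are the flange's). Camera axes: x right, y down, z forward; pixel columns grow to the right and rows downward; lengths in m; the calibration is good to about 2 mm. A picture is of the moment at which its call begins: read the wrist's pose just before it. get_calibration takes no time and is no camera call.
A pose or a line that the arm cannot do raises PlanningError and nothing moves.
- sign_off(): hands the job in; it is judged then, once.
Trained networks look in the newest picture that a camera, given by its name, has taken for a name from the list of things; names that differ only in an ending like _2 or _b are one class to them, and where a whole thing is asked for, a point or a joint stands for the part that bears it (a point fixed in the world has none). Each returns a list of dicts, best first, with "score" (0 to 1); they miss things now and then, are a little off and sometimes report something else, mostly with a low value. They report only what shows in the picture. A call takes as long as a camera call.
- boxes_of(camera, target): "point" ([x, y, z] in m, in world coordinates, good to about 4 mm: the middle of the surface that is visible of it).
- pinpoint(camera, target): "point" ([x, y, z] in m, in world coordinates, good to about 4 mm: a listed point, or the origin of a listed thing).
The state is a dict: "t": time; "q": joint angles; "joint_vel": joint speeds; "joint_torque": joint torques, N m; "eef_pos": TCP position; "orientation": TCP orientation; "force": force on the tool from outside, world axes, zero at the start; "torque": the same for the moment, N m; "width": opening from 0.0 (shut) to 1.0 (fully open); "grip_force": force on a finger pad.
Only numpy, scipy, OpenCV 4.12 (cv2) and the standard library are available. Lean on these libraries where they do the work, as an engineer would, in place of code of your own. Each camera call takes 0.05 s, during which the arm holds its last target. There are 200 camera calls.

### The job

On the speed control box, roll the edge thumbwheel in its slot with a fingertip until the pointer stands at the middle of the forked marker tab (not the round one), then push the lock lever over as far as it goes towards the scale side to lock the setting. Use a light touch on the box, about 7 N and never more than 12 N; move the pointer only by the wheel, leave the wheel alone once the lever is over, and do not knock the things lying around.

Things in the scene. Friction and masses are not known exactly. Their poses are not given: they have to be found in the camera images.
- box: grey control box with an thin top panel, fixed to the bench, 140 (x) x 220 (y) x 62 high. Origin: centre of its underside; x points to the scale side (away from the robot when unturned), y left along the slots, z up. A black ribbed thumbwheel on an axle along box x shows through a slot of 15 (x) x 53 (y) in the panel, middle at box x = -35, y = 0.
- slot_mid (a point): middle of the wheel's slot, on the panel top (box x = -35, y = 0, z = 62); axes as the box. The wheel's crest stands 4.5 to 11.5 above this point, differing from box to box and not measured: feel for it. The wheel rides on a stiff sprung carriage: the first 2 N do nothing, then it sinks 1 mm per 5 N.
- wheel (a joint): thumbwheel angle, rad; wheel 60 diameter, 11 wide. It grows as the crest is rolled to box +y; stops at -3.6 and 3.6, stays where left. Pointer moves 12 mm per rad, the same way (0.4 mm per mm of rim). Drags about 4 N at the rim and slips if pressed too lightly; 6 to 9 N drives it. One pass of a fingertip over the crest rolls some 25 mm of rim at most: make several passes one way.
- pointer: pale metal pointer, 20 long x 10 wide, floating 3 to 17 above the panel (bent up or down, so its height says nothing of the wheel), with its tip towards the black scale strip. Origin: 10.5 below its tip, on its centre line (box x = 34). It slides along box y, up to 43 each way from box y = 0, driven by the wheel.
- forked_tab: small white clip with two prongs with a gap between (a fork), leaning back 45 degrees, 16 wide along the box y, 20 high, on the thin rail behind the scale (box x = 56.5); cannot move. Origin: on the panel at its middle, axes as the box. Stands to the left or to the right of the pointer.
- round_tab: the other white clip, with an round disc of 18 diameter, leaning back 45 degrees, 20 high; cannot move. Same origin and axes. Marks another setting; not wanted now.
- lock_lever (a joint): lock lever on the left of the panel: hinge along the box y at box x = -15, y = 82, z = 70; 45 mm from hinge to the middle of its ball knob. 0 = leaning 0.4 rad to the box -x (open), 0.8 rad = leaning 0.4 rad to +x, over at its stop (locked). About 1.5 N at the knob moves it; it stays where it is left.
- lever_tip (a point): middle of the lever's black ball knob, 18 diameter; about 111 above the bench at either end of its swing, 115 in the middle
- flat_brush: flat paint brush, 37 x 198 x 12; a bystander, leave it alone. Origin: centre of its underside
- taped_block: MDF block wrapped in masking tape, standing on end, 31 x 29 x 81; a bystander, leave it alone. Origin: centre of its underside
- mdf_offcut: L-shaped MDF offcut, 48 x 72 x 16; a bystander, leave it alone. Origin: centre of its underside

How it is judged:
On the way, in this order (a step that is already met when the one before it is completed fails the run):
1. the pointer is rolled to the forked tab, lever still open (y of pointer in the frame of forked_tab between -0.003 and 0.003 m and value of joint lock_lever below 0.35 rad), for 0.3 s.
2. the lock lever is pushed over (value of joint lock_lever above 0.68 rad), for 0.2 s.
At the end, for the whole second after the job is handed in: the pointer's centre line is within 3 mm of the middle of the forked tab (along the box y) and the lock lever is over (joint above 0.68 rad), and stays so (y of pointer in the frame of forked_tab between -0.003 and 0.003 m and value of joint lock_lever above 0.68 rad); the robot touches nothing.
It fails at once if the box, its wheel, lever or panel is pressed with more than 12 N (contact force between any of the fingers, the arm and box above 12 N).
It fails at once if the pointer is pushed directly (contact force between any of the fingers, the arm and pointer above 0.5 N).
It fails at once if the pointer is moved away from the forked tab after the lever is over (value of joint lock_lever above 0.68 rad and (not (y of pointer in the frame of forked_tab above -0.003 m) or not (y of pointer in the frame of forked_tab below 0.003 m))).
It fails at once if a bystander is shifted by more than 25 mm (distance of any of flat_brush, taped_block, mdf_offcut from where it was at the start of the episode above 0.025 m).
It also fails if it takes over 72 s, if anything falls off the work surface, if the arm or the gripper's body presses on something with over 40 N, if the wrist force passes 120 N, or if a joint passes its speed limit or range.

## Working session

There is one attempt and no reset: what is moved stays moved. The work goes in short steps, each a Python script; the robot and the scene stay as the last script left them, time stands still between calls to the robot, and variables do not carry over. Pictures are saved under pics/ and viewed, at most 10 in all, crops included, and the job is handed in when it is done.

```bash
mkdir -p pics; ls
python3 - <<'E'
from station import *
import cv2
for c in ("scene","top"):
    im=capture(c); cv2.imwrite(f"pics/{c}0.png",im)
    for n in ["box","slot_mid","pointer","forked_tab","round_tab","lever_tip","flat_brush","taped_block","mdf_offcut"]:
        try: print(c,n,[(([round(float(v),4) for v in d["point"]]),round(d["score"],2)) for d in pinpoint(c,n)[:2]])
        except Exception as e: print(n,e)
print(sense())
print(get_calibration("wrist"))
E
```

```text
pics
scene box [([0.4642, 0.3312, 0.0004], 0.83)]
scene slot_mid [([0.4243, 0.3263, 0.0628], 0.97)]
scene pointer [([0.4963, 0.3425, 0.0561], 0.36)]
scene forked_tab [([0.5201, 0.3157, 0.0625], 0.64)]
scene round_tab [([0.5131, 0.3646, 0.0568], 0.61)]
scene lever_tip [([0.4214, 0.4048, 0.1136], 0.44)]
scene flat_brush [([0.5707, -0.0424, 0.0009], 0.81)]
scene taped_block [([0.6449, 0.079, -0.0007], 0.83)]
scene mdf_offcut [([0.5641, 0.535, -0.0012], 0.89)]
top box [([0.4626, 0.3329, -0.0003], 0.75)]
top slot_mid [([0.4236, 0.3247, 0.059], 0.63)]
top pointer [([0.4939, 0.3426, 0.0617], 0.53)]
top forked_tab [([0.5249, 0.3144, 0.0618], 0.45)]
top round_tab [([0.5141, 0.3678, 0.064], 0.6)]
top lever_tip [([0.4211, 0.407, 0.1118], 0.43)]
top flat_brush [([0.5699, -0.0455, 0.0053], 0.76)]
top taped_block [([0.648, 0.0752, 0.0032], 0.49)]
top mdf_offcut [([0.5647, 0.5321, -0.0005], 0.51)]
{'t': 1.0, 'q': array([ 1.28749065,  0.61488763, -0.01259714,  1.42340543,  0.00807083,
        1.10338854, -0.04042212]), 'joint_vel': array([ 0.00020831,  0.00135153,  0.0002132 ,  0.00153963,  0.000206
[... 322 characters left out ...]
-2.40336581e-05]), 'force': array([-0.2162154 ,  0.75484594,  0.51767554]), 'torque': array([-0.02593001,  0.04857669,  0.00366643]), 'grip_force': 0.0, 'width': 1.0016550302175016}
{'mtx': array([[338.89869598,   0.        , 279.16565238],
       [  0.        , 338.89869598, 209.53015397],
       [  0.        ,   0.        ,   1.        ]]), 'T_tool_cam': array([[-6.90576625e-04, -9.54244181e-01, -2.99027703e-01,
         8.44303072e-02],
       [ 9.99999490e-01, -8.79367010e-04,  4.96792028e-04,
        -1.25870044e-03],
       [-7.37015998e-04, -2.99027207e-01,  9.54244301e-01,
        -1.40247542e-01],
       [ 0.00000000e+00,  0.00000000e+00,  0.00000000e+00,
         1.00000000e+00]])}
```

View pictures.

View pics/scene0.png

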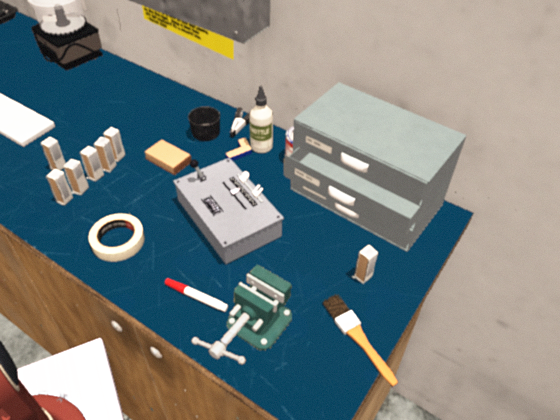

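View pics/top0.png

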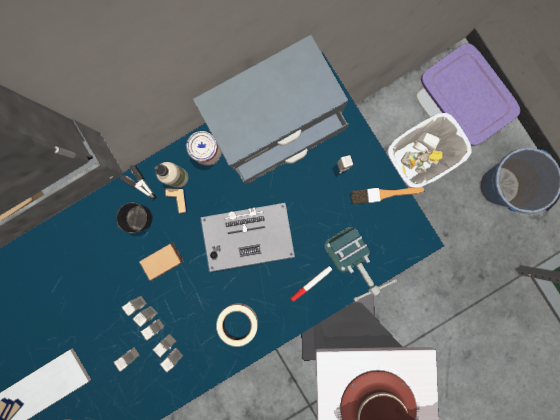

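```bash
cat > h.py <<'E'
from station import *
import numpy as np, cv2
from scipy.spatial.transform import Rotation as Ro
def ray(c,uv,z,pose=None):
    k=get_calibration(c); d=np.linalg.inv(k["mtx"])@np.r_[uv,1.]
    if c=="wrist":
        T=k["T_tool_cam"]; p,q=pose; R=Ro.from_quat(q).as_matrix()
        o=R@T[:3,3]+p; d=R@T[:3,:3]@d
    else: o=-k["R"].T@k["t"]; d=k["R"].T@d
    return o+d*(z-o[2])/d[2]
def project(X,pose):
    k=get_calibration("wrist"); T=k["T_tool_cam"]; p,q=pose
    Xt=Ro.from_quat(q).as_matrix().T@(np.asarray(X)-p); c=T[:3,:3].T@(Xt-T[:3,3])
    u=k["mtx"]@c; return u[:2]/u[2]
def quat(yaw): # tool down, tool x at world yaw
    return (Ro.from_euler('z',yaw)*Ro.from_euler('x',np.pi)).as_quat()
E
python3 - <<'E'
from h import *
np.set_printoptions(precision=4,suppress=True)
im=cv2.imread("pics/top0.png"); hsv=cv2.cvtColor(im,cv2.COLOR_BGR2HSV)
m=np.zeros(im.shape[:2],np.uint8); sub=(hsv[...,1]<60)&(hsv[...,2]>90); m[195:280,190:305]=sub[195:280,190:305]
n,l,s,_=cv2.connectedComponentsWithStats(m); i=1+s[1:,4].argmax(); c=cv2.findNonZero((l==i).astype(np.uint8)); r=cv2.minAreaRect(c); print(r)
b=cv2.boxPoints(r); P=np.array([ray("top",p,0.062) for p in b]); print(P)
for k in range(4):
    e=P[(k+1)%4]-P[k]; print(np.linalg.norm(e),np.degrees(np.arctan2(e[1],e[0])))
print("mid",P.mean(0))
for uv in [(240,180),(345,120),(195,100)]: print(ray("top",uv,0.0),ray("top",uv,0.2))
print("vice",ray("top",(350,240),0.08))
Y=np.radians(10)
for p,y in (([.36,.28,.28],10),([.44,.33,.26],10),([.424,.326,.12],10),([.424,.326,.12],190)): print(inverse_kinematics(p,quat(np.radians(y))))
E
```

```text
((246.85317993164062, 236.6559600830078), (56.32841873168945, 86.61296081542969), 80.13418579101562)
[[0.5155 0.4514 0.062 ]
 [0.5481 0.2316 0.062 ]
 [0.4061 0.2105 0.062 ]
 [0.3735 0.4288 0.062 ]]
0.22220742579913078 -81.57240432787871
0.1435808851610687 -171.55637500520393
0.22072964781349724 98.48961384471518
0.1438278136998403 9.032353316205507
mid [0.4608 0.3305 0.062 ]
[0.6139 0.3531 0.    ] [0.5895 0.3274 0.2   ]
[0.7716 0.0615 0.    ] [0.7169 0.0918 0.2   ]
[0.8393 0.4734 0.    ] [0.7716 0.4246 0.2   ]
vice [0.4465 0.0707 0.08  ]
[ 0.0583  0.4574 -1.1064  1.8808  0.4614  1.0905 -2.6253]
[-0.0891  0.6059 -0.9783  1.6761  0.5423  1.1564 -2.608 ]
[-0.3822  0.6425 -0.4851  1.8856  0.4377  0.7198 -2.5161]
[-0.0809  0.8321 -1.0481  1.8768  0.8789  0.9827  0.2115]
```

Run:
```python
from h import *
np.set_printoptions(precision=4,suppress=True)
q=quat(np.radians(8.6))
for p in ([.25,-.45,.34],[.48,-.1,.34],[.43,.30,.20]):
    try: move_pose(p,q)
    except PlanningError as e: print(p,e)
    s=sense(); print(s["t"],s["q"],s["eef_pos"])
move_gripper(0.0,10)
s=sense(); pose=(s["eef_pos"],s["orientation"]); im=capture("wrist"); cv2.imwrite("pics/w1.png",im); np.savez("w1.npz",p=pose[0],q=pose[1])
for n in ["slot_mid","pointer","forked_tab","round_tab","lever_tip","wheel"]:
    print(n,[(np.round(d["point"],4),round(d["score"],2)) for d in pinpoint("wrist",n)[:2]])
print(sense()["t"],sense()["force"],s["width"])
```

```text
1.8833 [ 1.0241  0.3179 -0.001   1.6533  0.0016  1.1705 -0.4   ] [ 0.249  -0.451   0.3395]
3.4333 [ 0.3369  0.2842 -0.2309  1.7089  0.0711  1.1572 -1.3375] [ 0.4798 -0.1018  0.3398]
5.0083 [-0.3663  0.5007 -0.4175  1.834   0.2613  0.8606 -2.3333] [0.4312 0.2986 0.2002]
slot_mid [(array([0.4268, 0.3242, 0.0652]), 0.84)]
pointer [(array([0.497 , 0.3368, 0.0567]), 0.79)]
forked_tab [(array([0.519 , 0.3182, 0.0593]), 0.92), (array([0.4953, 0.3413, 0.0542]), 0.32)]
round_tab [(array([0.5158, 0.3632, 0.0627]), 0.95)]
lever_tip [(array([0.4204, 0.4096, 0.1126]), 0.7)]Traceback (most recent call last):
  File "<stdin>", line 11, in <module>
ValueError: it knows: box, flat_brush, forked_tab, lever_tip, mdf_offcut, pointer, round_tab, slot_mid, taped_block
```

View pics/w1.png

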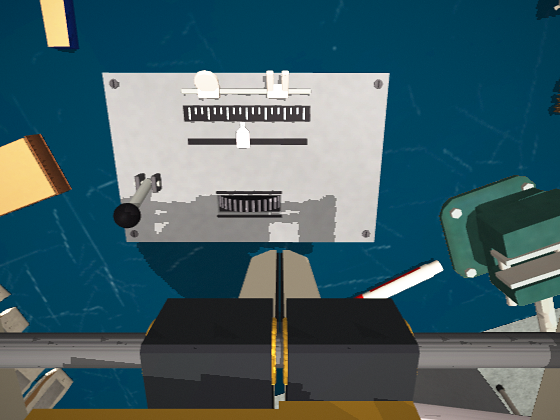

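Run:
```python
from h import *
np.set_printoptions(precision=4,suppress=True)
f=np.load("w1.npz"); pose=(f["p"],f["q"])
C=[ray("wrist",uv,.062,pose) for uv in [(104,73),(389,73),(375,242),(127,241)]]
for a,b in((1,0),(2,3),(3,0),(2,1)): e=C[b]-C[a]; print(np.linalg.norm(e),np.degrees(np.arctan2(e[1],e[0])))
print(np.mean(C,0), "slot",ray("wrist",(249.5,204.5),.065,pose))
for n,uv,z in (("fork",(277.5,90),.065),("round",(206,90),.065),("ptr",(243,135),.072),("knob",(127,215),.111)): print(n,ray("wrist",uv,z,pose))
s=sense(); print(s["t"],s["force"],s["width"])
```

```text
0.21768129087410185 98.5616555147182
0.21980507910942443 98.29144598491332
0.13847029020632115 8.134707205898504
0.1395073073295949 9.009127251814496
[0.4626 0.3313 0.062 ] slot [0.4286 0.3264 0.065 ]
fork [0.5227 0.3164 0.065 ]
round [0.5145 0.3706 0.065 ]
ptr [0.4858 0.338  0.072 ]
knob [0.422  0.4096 0.111 ]
6.7583 [0.4352 0.3524 0.4127] 0.0032395259829115747
```

```bash
cat >> h.py <<'E'
Y0=np.radians(8.5); Q=quat(Y0); ex=np.array([np.cos(Y0),np.sin(Y0),0]); ey=np.array([-np.sin(Y0),np.cos(Y0),0])
C0=np.array([.4626,.3313,0.])
def B(x,y,z): return C0+x*ex+y*ey+np.array([0,0,z])   # box frame -> world (m)
def press(y,zt,f0,F=7.0,zmin=.090):
    """touch down over wheel at box y, then step to F newtons; returns tcp z"""
    move_l(B(-.035,y,zt),velocity=.1)
    hit=move_l(B(-.035,y,zmin),velocity=.012,max_force=3.5)
    z=sense()["eef_pos"][2]; zc=z
    for _ in range(6):
        f=sense()["force"][2]-f0[2]
        if not hit or f>F-.7: break
        zc-=min(.0006,max(.0001,(F-f)/5000*.6)); zc=max(zc,zmin); move_l(B(-.035,y,zc),velocity=.01)
    return hit,z,zc,f
E
python3 - <<'E'
from h import *
np.set_printoptions(precision=4,suppress=True)
move_l(B(-.035,.011,.115),Q,velocity=.12); wait(.1)
f0=sense()["force"]; print(f0,sense()["t"])
r=press(.011,.101,f0); s=sense(); print(r,s["force"]-f0,s["eef_pos"],s["t"])
z=r[2]
if r[0]:
    for y in (.006,.0,-.006,-.011):
        st=move_l(B(-.035,y,z),velocity=.03,max_force=8); s=sense(); print(y,st,s["force"]-f0,s["eef_pos"][2])
        if np.linalg.norm(s["force"]-f0)>10.5: break
move_l(sense()["eef_pos"]+[0,0,.012],velocity=.06)
s=sense(); pose=(s["eef_pos"],s["orientation"]); im=capture("wrist"); cv2.imwrite("pics/w2.png",im); np.savez("w2.npz",p=pose[0],q=pose[1])
print(s["t"],s["force"]-f0)
E
```

```text
[ 0.652   1.2023 -0.6436] 7.7833
(True, np.float64(0.09148316289738914), np.float64(0.09083945670209649), np.float64(6.597605182872846)) [-0.5129 -2.731   6.5976] [0.4264 0.337  0.0912] 9.8333
0.006 False [-2.9087  1.5688  5.7386] 0.09163892444908245
0.0 False [-1.9335  2.0355  7.5561] 0.0918839170786748
-0.006 False [-3.4045  1.6766  7.2895] 0.09186692386640316
-0.011 False [-1.7558  1.7218  6.1446] 0.09174569272296679
11.5417 [-0.5107 -1.5688  1.9972]
```

View pics/w2.png

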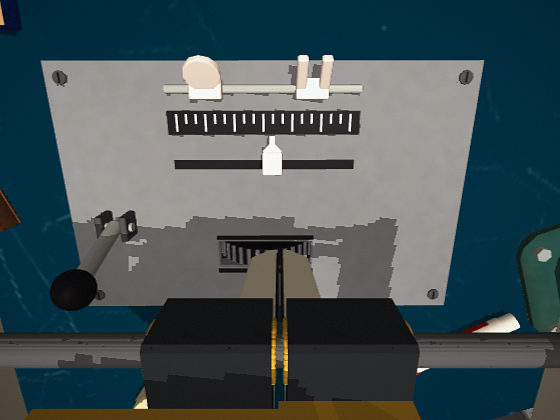

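```bash
cat >> h.py <<'E'
def roll(y0,y1,zt=.096):
    move_l(B(-.035,y0,.103),velocity=.1); wait(.15); f0=sense()["force"]
    r=press(y0,zt,f0); print("press",np.round(r,4))
    if r[0]:
        for y in np.linspace(y0,y1,5)[1:]:
            st=move_l(B(-.035,y,r[2]),velocity=.03,max_force=8); f=sense()["force"]-f0; print(round(y,4),st,np.round(f,1))
            if st or np.linalg.norm(f)>10.5: break
    move_l(sense()["eef_pos"]+[0,0,.012],velocity=.06)
def snap(n):
    s=sense(); im=capture("wrist"); cv2.imwrite(f"pics/{n}.png",im); np.savez(f"{n}.npz",p=s["eef_pos"],q=s["orientation"]); print(s["t"])
E
python3 - <<'E'
from h import *
roll(.011,-.011); snap("w3a"); roll(.011,-.011); wait(.1); snap("w3")
E
```

```text
press [1.     0.0914 0.0905 7.0057]
0.0055 False [-2.1  2.9  5.5]
0.0 False [-2.   3.   5.7]
-0.0055 False [-3.3  3.1  5.8]
-0.011 False [-3.   2.6  5.9]
15.4833
press [1.     0.0913 0.0908 6.3606]
0.0055 False [-1.4  2.5  6.2]
0.0 False [-1.9  1.3  6.3]
-0.0055 False [-1.5  2.2  7.3]
-0.011 False [-1.9  2.9  7.1]
19.025
```

View pics/w3.png

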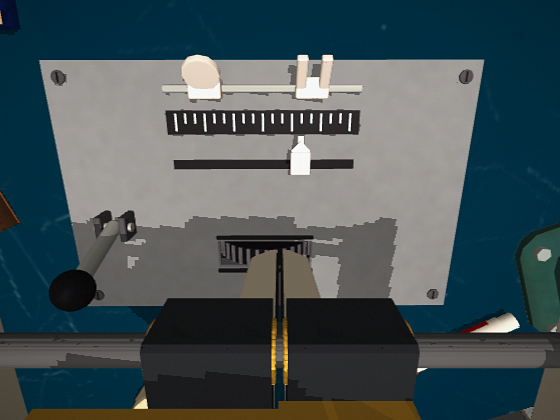

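```bash
cat >> h.py <<'E'
def by(n,uv,z):
    f=np.load(n+".npz"); d=ray("wrist",uv,z,(f["p"],f["q"]))-C0; return round(float(d@ey)*1e3,2),round(float(d@ex)*1e3,1)
E
python3 - <<'E'
from h import *
for uv,z in (((313.5,95),.064),((314.5,60),.078),((300.5,155),.065),((300.5,155),.079),((300.5,139),.065),((300.5,139),.079)): print(uv,z,by("w3",uv,z))
im=cv2.imread("pics/w3.png")[40:190,220:400]; cv2.imwrite("pics/w3c.png",cv2.resize(im,None,fx=4,fy=4,interpolation=cv2.INTER_CUBIC))
E
```

```text
(313.5, 95) 0.064 (-24.74, 53.2)
(314.5, 60) 0.078 (-23.35, 67.9)
(300.5, 155) 0.065 (-18.67, 23.4)
(300.5, 155) 0.079 (-17.74, 25.5)
(300.5, 139) 0.065 (-18.53, 31.6)
(300.5, 139) 0.079 (-17.61, 33.1)
```

View pics/w3c.png

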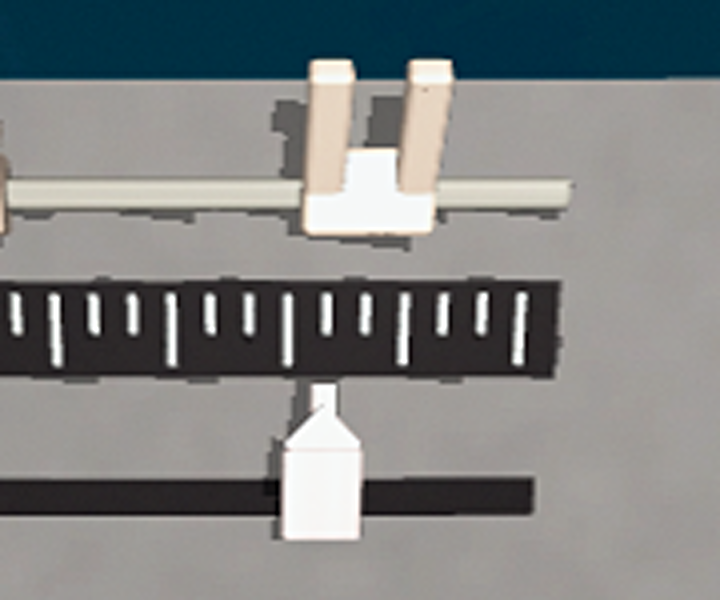

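Run:
```python
from h import *
roll(.011,-.0075)
move_l(B(-.035,-.024,.115),velocity=.1); wait(.2); snap("w4")
im=cv2.imread("pics/w4.png")[40:190,190:370]; cv2.imwrite("pics/w4c.png",cv2.resize(im,None,fx=4,fy=4,interpolation=cv2.INTER_CUBIC))
```

```text
press [1.     0.0913 0.0913 7.7269]
0.0064 False [-2.2  3.   5.7]
0.0017 False [-0.5  2.5  7.1]
-0.0029 False [-0.2  3.2  8.4]
-0.0075 False [-1.6  2.4  7.1]
22.3667
```

View pics/w4c.png

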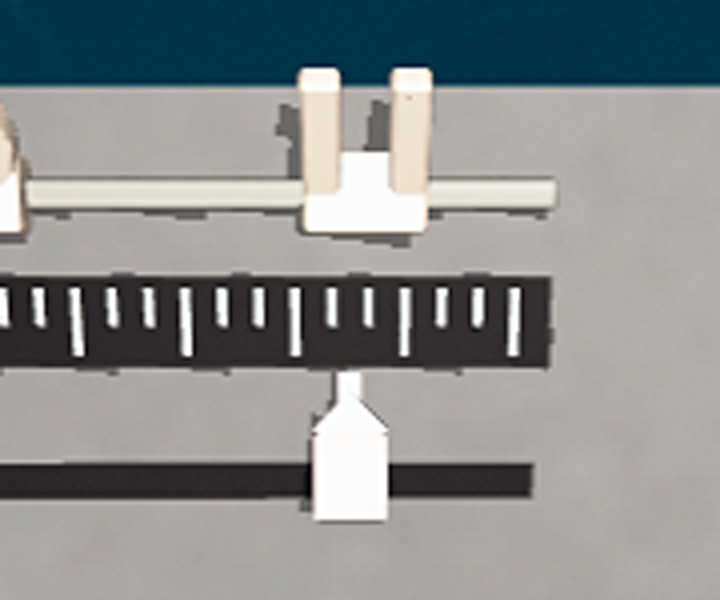

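Run:
```python
from h import *
roll(.005,-.0055)
move_l(B(-.035,-.024,.115),velocity=.1); wait(.2); snap("w5")
im=cv2.imread("pics/w5.png")[40:190,190:370]; cv2.imwrite("pics/w5c.png",cv2.resize(im,None,fx=4,fy=4,interpolation=cv2.INTER_CUBIC))
```

```text
press [1.     0.0922 0.0915 6.7035]
0.0024 False [-0.6  1.7  5.6]
-0.0002 False [-0.7  3.9  5.1]
-0.0029 False [-0.6  3.4  5.3]
-0.0055 False [-0.9  4.   5.4]
26.3833
```

View pics/w5c.png

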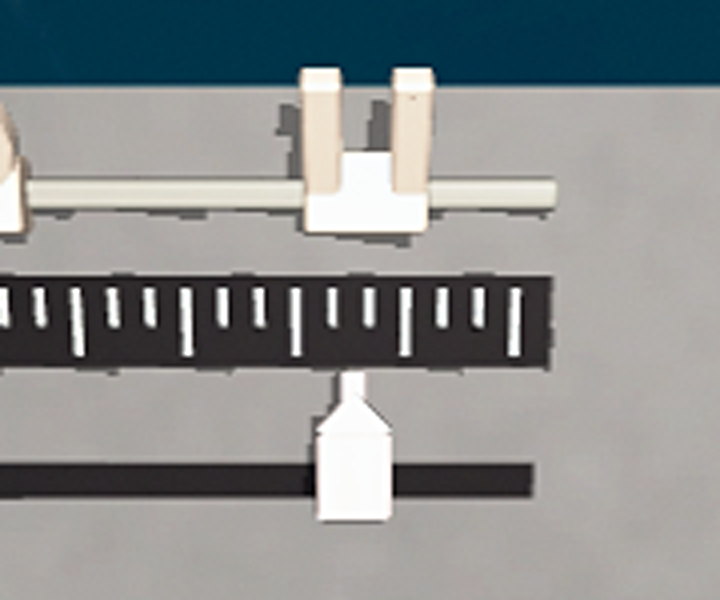

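Run:
```python
from h import *
roll(.006,-.0065)
move_l(B(-.035,-.024,.115),velocity=.1); wait(.2); snap("w6")
im=cv2.imread("pics/w6.png")[40:190,190:370]; cv2.imwrite("pics/w6c.png",cv2.resize(im,None,fx=4,fy=4,interpolation=cv2.INTER_CUBIC))
```

```text
press [1.     0.092  0.092  6.6992]
0.0029 False [-0.7  1.3  3.3]
-0.0003 False [-0.4  1.1  4.7]
-0.0034 False [-1.7  2.7  5.1]
-0.0065 False [-0.3  2.6  5.1]
29.6167
```

View pics/w6c.png

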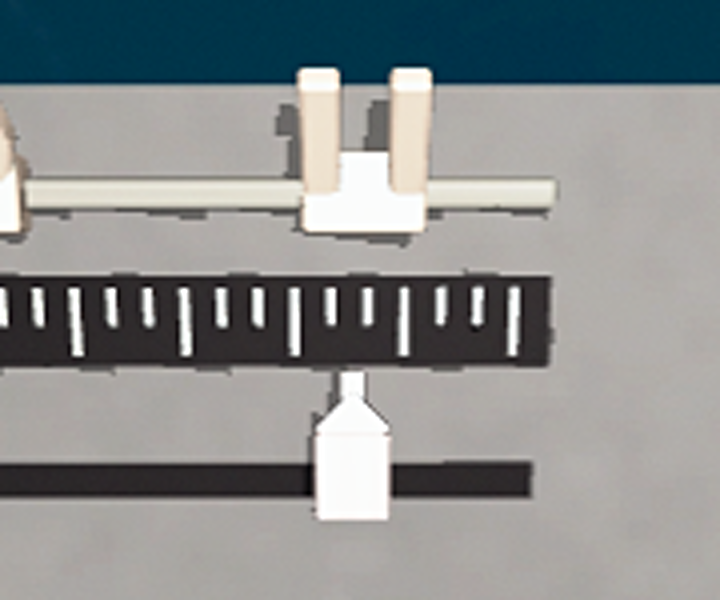

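```bash
cat >> h.py <<'E'
def off(n):
    im=cv2.imread(f"pics/{n}.png").min(2).astype(int)
    def mid(r0,r1,thr=215):
        c=[]
        for r in range(r0,r1):
            w=np.flatnonzero(im[r,250:310]>thr)+250
            if len(w): c.append((w[0]+w[-1])/2)
        return np.median(c)
    a,b=mid(89,97),mid(150,168); print(n,"tab",a,"ptr",b,"remaining mm",(a-b)/1.9); return (a-b)/1.9
E
python3 - <<'E'
from h import *
for n in ("w4","w5","w6"): off(n)
y0,y1=.0045,-.0045
move_l(B(-.035,y0,.103),velocity=.1); wait(.2); f0=sense()["force"]
move_l(B(-.035,y0,.0935),velocity=.05)
z=.0935
while z>.0904:
    z-=.0005; move_l(B(-.035,y0,z),velocity=.012); wait(.05); f=np.mean([sense()["force"][2] for _ in range(3)])-f0[2]
    if f>6.6: break
print("z",z,f)
for y in np.linspace(y0,y1,4)[1:]:
    move_l(B(-.035,y,z),velocity=.03,max_force=8); f=sense()["force"]-f0; print(np.round(f,1))
    if np.linalg.norm(f)>10.5: break
move_l(sense()["eef_pos"]+[0,0,.012],velocity=.06)
move_l(B(-.035,-.024,.115),velocity=.1); wait(.2); snap("w7"); off("w7")
E
```

```text
w4 tab 281.0 ptr 277.5 remaining mm 1.842105263157895
w5 tab 281.0 ptr 278.5 remaining mm 1.3157894736842106
w6 tab 280.5 ptr 277.5 remaining mm 1.5789473684210527
z 0.091 7.016668829271247
[-1.8 -0.1  7. ]
[-2.1  1.2  6. ]
[-0.4  2.6  4.7]
33.9
w7 tab 281.0 ptr 280.0 remaining mm 0.5263157894736842
```

Run:
```python
from h import *
move_l(B(-.050,-.02,.165),velocity=.15)
move_l(B(-.072,.082,.165),velocity=.15)
move_l(B(-.072,.082,.130),velocity=.1); wait(.2); f0=sense()["force"]
for i in range(4):
    st=move_l(B(-.009,.082,.130),velocity=.03,max_force=6); s=sense(); f=s["force"]-f0
    x=(s["eef_pos"]-C0)@ex; print(st,round(x,4),np.round(f,1),s["t"])
    if not st or x>-.019: break
wait(.3); s=sense(); print(((s["eef_pos"]-C0)@ex),s["force"]-f0)
move_l(B(-.040,.082,.130),velocity=.08); move_l(B(-.055,.02,.20),velocity=.15); wait(.2)
snap("w8")
for d in pinpoint("wrist","lever_tip")[:1]: p=np.array(d["point"])-C0; print(p@ex,p@ey,p[2],d["score"])
```

```text
True -0.0157 [-1.2 -0.2  0.3] 37.75
-0.01660501501716392 [0.95704222 0.08576708 0.33494978]
39.475
-0.001616732848444177 0.08254566115124869 0.1102 0.74
```

View pics/w8.png

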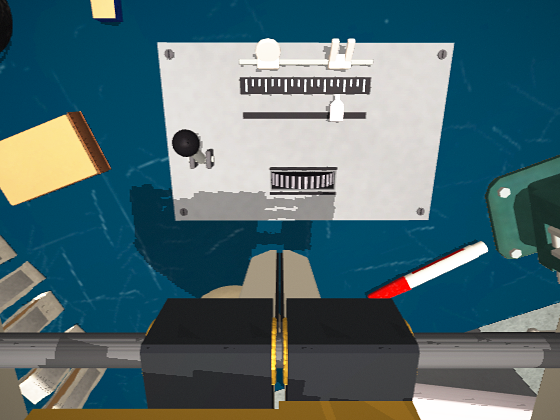

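Run:
```python
from h import *
move_l(B(-.045,.082,.165),velocity=.15); move_l(B(-.045,.082,.130),velocity=.12)
move_l(B(-.022,.082,.130),velocity=.05); wait(.2); f0=sense()["force"]
x=-.022
while x<-.007:
    x+=.001; move_l(B(x,.082,.130),velocity=.02); wait(.05); f=np.mean([sense()["force"]@ex for _ in range(2)])-f0@ex; xa=(sense()["eef_pos"]-C0)@ex
    print(round(x,3),round(xa,4),round(f,1))
    if f<-5: break
move_l(B(-.045,.082,.130),velocity=.08); move_l(B(-.055,.02,.20),velocity=.15); wait(.2)
snap("w9")
for d in pinpoint("wrist","lever_tip")[:1]: p=np.array(d["point"])-C0; print(p@ex,p@ey,p[2],d["score"])
```

```text
-0.021 -0.021 0.3
-0.02 -0.02 -0.3
-0.019 -0.019 -1.3
-0.018 -0.0179 -0.2
-0.017 -0.017 -0.5
-0.016 -0.016 -1.1
-0.015 -0.0154 -2.1
-0.014 -0.0151 -4.4
-0.013 -0.0149 -6.6
45.6833
0.0010433940429746182 0.08275476620032883 0.1115 0.64
```

```bash
python3 -c "
from station import *
print(sign_off())"
```

```text
the job is handed in; nothing more can be done
None
```

I rolled the pointer to within about 1 mm of the middle of the forked tab, pushed the lock lever onto its hard stop, backed the arm clear, and handed the job in at about 46 s; the sign-off returned no verdict.

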